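# Clamp petri dishes on the platform shaker and start it

## Robot

A 6-joint arm with a two-finger parallel gripper is mounted at the origin on a cart in front of the work surface, level with it; the furniture and walls round the work are solid. World frame = base frame: x ahead of the robot, y to its left, z up, the work surface at z = 0. Lengths are in m, angles in rad, forces in N, time in s.
With the tool pointing down it reaches from about 0.275 to 0.75 m from the base axis. Payload 10.2 kg.
Tool frame: the origin (TCP) lies at the very end of the fingers, on their centre line; the grasp point (between the pads) lies 19 mm behind it (bot.hold_point_z is the distance from the TCP to the grasp point, in m); z points along the fingers, y is the line along which they close (so a half turn about z gives the same grasp; the last joint's range is limited). The gripper opens to 88 mm and grips with 3 to 60 N. Pads are 18 mm wide; open, the fingers measure 123 mm over their backs; the gripper's body (75 mm by 187 mm) begins 45 mm behind the grasp point.
Start: joints at [1.014, 0.313, 1.498, -0, 1.331, -0.223], TCP at [0.172, 0.496, 0.239] pointing down, gripper open.
Joint ranges: [-2.94, 2.94], [-0.97, 2.17], [0.19, 2.56], [-1.23, 4.37], [0.02, 3.11], [-2.88, 2.88]. Speed limits (rad/s): [2.39, 2.39, 3.01, 3.14, 3.14, 3.14].

## Interface

Orientations are given as a rotation vector (axis times angle).
In Python, from bench import bot gives the robot as it stands.
- The arm moves only by the shell command python3 -m pendant 'ROWS' [FORCE]. ROWS is JSON, one flat list of numbers, 7 for each row, row after row: the finger opening in mm, from 0 to 88.1, then the shift along the tool's x, y, z normalised to -1 to 1, where 1 is 0.3 m, then the turn, a rotation vector about the tool's x, y, z normalised to -1 to 1, where 1 is 90 degrees. A call has 1 to 8 rows; each row is the pose to reach, as a shift and turn from the pose commanded when the call began, along the tool's axes at that moment; what a row does not reach only later rows make up. A row lasts 1/10 s, in which the tool goes at most 50 mm and 8.59 degrees, less where a joint would pass 70% of its speed; a pose out of reach is approached as far as the arm can. A call with a number of a shift or a turn outside -1 to 1 is refused whole. A call with a gripper value outside its range is refused whole. The fingers move at their own pace and stop on an object; FORCE is the grip in N (left out, the last holds). Time passes only in rows, so rows that repeat a pose let the fingers close. It gives the time, the measured TCP pose, the force, the opening and the grip force at its end, in the units of the state.
- bot.observe(): the state, without advancing time (a new reading comes with each control period).
- bot.grab_frame(name): name is "scene" or "top" or "wrist"; returns (picture, depth): 384x512x3 uint8, red, green, blue; 384x512 float32, m along the optical axis (not along the pixel's ray), 0 where there is no reading.
- bot.calibration(name): a dict with "camera_matrix" (3x3 intrinsics, pixels), "xyz" and "rotation" of the camera in the world. Camera axes: x right, y up, looking along -z (the intrinsics and any distortion apply to the point x, -y, -z); pixel columns grow to the right and rows downward; lengths in m; the calibration is good to about 2 mm. The wrist camera is an equidistant fisheye: a pixel r from the principal point sees the ray r / f radians off the axis. A picture is of the moment at which its call begins: read the wrist's pose just before it. calibration takes no time and is no camera call; for the wrist camera it gives the pose at the moment of the call.
- bot.sign_off(): hands the job in; it is judged then, once.
The state is a dict: "time_s": time; "q": joint angles; "dq": joint speeds; "effort": joint torques, N m; "tcp_pos": TCP position; "ee_rot": TCP orientation; "force": force on the tool from outside, world axes, zero at the start; "wrist_torque": the same for the moment, N m; "gripper_width": finger opening in m; "gripper_force": force on a finger pad.
Only numpy, scipy, OpenCV 4.12 (cv2) and the standard library are available. Lean on these libraries where they do the work, as an engineer would, in place of code of your own. Each camera call takes 0.05 s, during which the arm holds its last target. There are 200 camera calls.

## Task

Set the petri dishes shaking: with the fingertips slide the stack of two dishes across the shaker's platform until it rests against the fixed bar on the left, centred on the dark line that runs across the platform to the middle of that bar. Then push the sliding clamp bar on the right over until it is snug against the dishes, and only when they are held between the two bars press the round start key on the ledge in front all the way down and let it go. Only push: the dishes must stay flat on the platform, never lifted or tipped, and the things standing round the shaker stay where they are.

Things in the scene. Friction and masses are not known exactly. Their poses are not given: they have to be found in the camera images.
- shaker: Platform shaker, fixed to the worktop, turned up to 0.3 rad either way. Origin: under the platform's centre, at worktop height; z up, x to its back, y to its left as seen from the robot. Low white housing that sticks out in front as a control ledge, 46 mm above the worktop, x = -190 to -130 mm; on it from right to left the start key, a dark display, a round grey dial (not used).
- plate_center (a point): Centre of the platform's flat top, 66 mm above the worktop. Platform: grey plate 260 (shaker x) by 320 (y) mm. A dark centre line on it runs along y at x = 0. Two bars lie along x over it: the fixed one left, the clamp bar right. Each is a black rubber-sleeved rod, 16 mm diameter, axis 16 mm above the plate, between grey end blocks 20x24 mm, 27 mm tall, at x = -114 and +114 mm.
- stop_face (a point): Point on the fixed bar's side that faces the dishes, at the middle of the bar (shaker x = 0, y = +115 mm), 16 mm above the plate. The dishes rest against the bar at the line when their centre is 45 mm from this point, to the right of it.
- dishes: Stack of two white petri dishes that behaves as one round piece, 90 mm diameter, 31 mm tall, about 50 g, loose on the platform, right of the fixed bar and nearer to the platform's front edge than the line. Origin: centre of its underside (within 1 mm); z up.
- clamp_bar (a joint): Position of the clamp bar along the shaker's y, in m: 0 at the far right end of its slots (bar axis at shaker y = -143 mm), grows as it slides left towards the fixed bar, up to 0.175. It reaches dishes that rest against the fixed bar at 0.160. It slides with about 2.5 N of friction and stays where it is left.
- clamp_mid (a point): Middle of the clamp bar's rod, on its axis, 16 mm above the plate; the rod's sides are 8 mm from it.
- start_key (a joint): Start key, in m: 0 up, 0.004 fully down; springs back up; fully down takes about 5 N.
- key_top (a point): Centre of the top of the start key, a round grey key 23 mm in diameter with a dark bezel, at the right end of the ledge; its top is 53 mm above the worktop and it is pressed straight down.
- timer: White bench timer 66x66x19 mm lying left of the shaker; bystander. Origin at the centre of its underside.
- bottle: White reagent bottle with screw cap, 65 mm diameter, 116 mm tall, left of the shaker; bystander. Origin at the centre of its underside.
- flour_cup: Screw-lid cup of flour, 62 mm diameter, 73 mm tall, right of the shaker; bystander. Origin at the centre of its underside.
- pen_blue: Marker pen 14 mm thick, 122 mm long (along its y), lying right of the shaker; bystander. Origin at the centre of its underside.
Mind the look-alikes: they are no part of the job. Of the things shaped like the dishes, the white one is meant.

How it is judged:
By the outcome, as a careful person would: the job done as asked, in the order asked, and still so for the second after the job is handed in, with the robot touching nothing.
It also fails if it takes over 54 s, if anything falls off the work surface, if the arm or the gripper's body presses on something with over 40 N, if the wrist force passes 120 N, or if a joint passes its speed limit or range.

## Working session

There is one attempt and no reset: what is moved stays moved. The work goes in short steps, Python scripts to look and compute and a shell command to move; the robot and the scene stay as the last step left them, time stands still between calls to the robot, and variables do not carry over. Pictures are saved under pics/ and viewed, at most 10 in all, crops included, and the job is handed in when it is done.

```bash
mkdir -p pics; ls; cat > look.py <<'E'
import numpy as np, cv2
from bench import bot
def snap(n,fn):
    p,d=bot.grab_frame(n); c=bot.calibration(n); cv2.imwrite(fn,p[:,:,::-1]); np.savez(fn[:-4],p=p,d=d,K=c["camera_matrix"],xyz=c["xyz"],R=c["rotation"]); return p,d,c
E
python3 - <<'E'
from look import *
for n in("scene","top"):
    p,d,c=snap(n,f"pics/{n}0.png"); print(n,c)
a=[cv2.imread(f"pics/{n}0.png") for n in("scene","top")]
s=bot.observe();print(s["time_s"],s["tcp_pos"],s["ee_rot"])
E
```

```text
pics
scene {'camera_matrix': array([[481.88298121,   0.        , 259.53322444],
       [  0.        , 481.88298121, 197.82165089],
       [  0.        ,   0.        ,   1.        ]]), 'xyz': array([-0.24665321,  0.92632095,  0.9460977 ]), 'rotation': array([ 0.42601454, -1.11475982, -2.1899721 ])}
top {'camera_matrix': array([[348.14461276,   0.        , 256.55064885],
       [  0.        , 348.14461276, 193.83404242],
       [  0.        ,   0.        ,   1.        ]]), 'xyz': array([0.48076948, 0.04912816, 1.03748364]), 'rotation': array([ 0.06346522, -0.09444378, -1.5782431 ])}
0.1 [0.17189381 0.49583733 0.23824247] [-5.21797633e-01 -3.09752589e+00  1.62940348e-03]
```

View pics/top0.png

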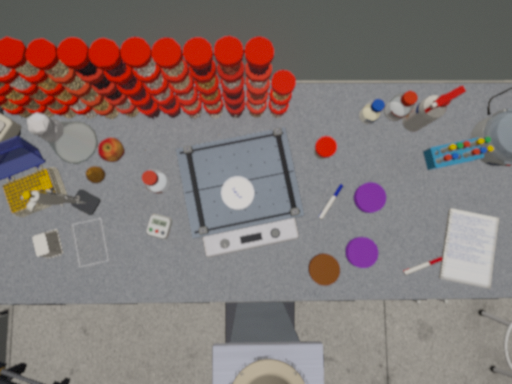

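View pics/scene0.png

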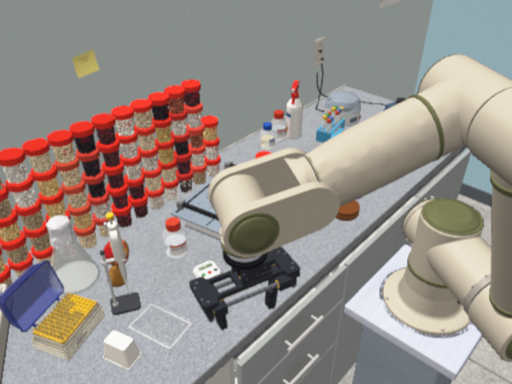

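The top view shows the shaker at about (243,190), with the white dish stack at (238,192). The fixed bar runs from (186,153) to (202,229) and the clamp bar from (280,135) to (295,212). The key is at about (275,233). The scene view is mostly blocked by the arm. Next I'll measure from an enlarged crop.

```bash
cat >> look.py <<'E'
from scipy.spatial.transform import Rotation as Ro
def ray(z,uv,h):
    """pixels (N,2) cast onto plane z=h"""
    uv=np.atleast_2d(np.asarray(uv,float)); K=z["K"]
    v=np.c_[(uv[:,0]-K[0,2])/K[0,0],-(uv[:,1]-K[1,2])/K[1,1],-np.ones(len(uv))]
    v=Ro.from_rotvec(z["R"]).apply(v); return z["xyz"]+v*((h-z["xyz"][2])/v[:,2])[:,None]
def pts(z):
    """world point of each pixel from depth"""
    h,w=z["d"].shape; u,v=np.meshgrid(np.arange(w),np.arange(h)); K=z["K"];d=z["d"]
    P=np.stack([(u-K[0,2])/K[0,0]*d,-(v-K[1,2])/K[1,1]*d,-d],-1)
    return Ro.from_rotvec(z["R"]).apply(P.reshape(-1,3)).reshape(h,w,3)+z["xyz"]
E
python3 - <<'E'
from look import *
z=np.load("pics/top0.npz"); W=pts(z); p=z["p"].astype(int)
c=z["p"][120:265,170:345,::-1]; cv2.imwrite("pics/crop0.png",cv2.resize(c,None,fx=4,fy=4,interpolation=cv2.INTER_CUBIC)[:600])
# housing / plate heights
for n,(u,v) in dict(plate=(220,160),dish=(238,192),ledge=(262,235),table=(330,240),key=(275,233)).items(): print(n,W[v,u].round(3),p[v,u])
# dish: white blob
m=((p.min(2)>190)&(W[...,2]>.085)&(W[...,2]<.11)).astype(np.uint8)
n,l,s,ce=cv2.connectedComponentsWithStats(m)
for i in range(1,n):
    if s[i,4]>100: print(s[i],ce[i],ray(z,ce[i],.097))
E
```

```text
plate [0.675 0.132 0.066] [131 139 148]
dish [0.581 0.08  0.095] [202 199 200]
ledge [0.463 0.015 0.047] [176 174 176]
table [ 0.446 -0.189 -0.001] [136 137 139]
key [ 0.469 -0.021  0.056] [128 127 124]
[222 177  32  32 748] [237.26069519 192.39171123] [[0.57980462 0.08243187 0.097     ]]
```

View pics/crop0.png

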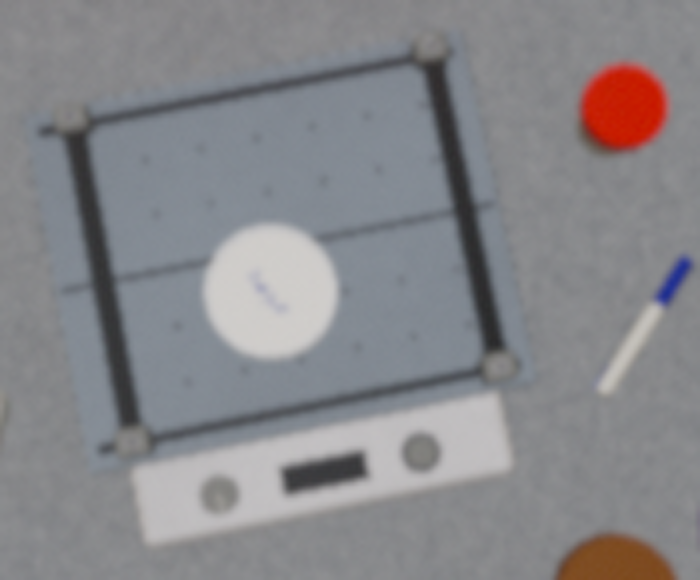

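The crop shows the clamp bar at the far right (crop top (437,60) to bottom (495,355)). The centre line runs from (65,290) to (490,205), with the dishes at (270,291) just in front of it. The key is at (421,452). I'll fit the shaker frame from these.

```bash
python3 - <<'E'
from look import *
z=np.load("pics/top0.npz"); p=z["p"].astype(int); g=p.mean(2)
full=lambda a:(np.asarray(a,float)+.5)/4-.5+[170,120]
def bar(a,b):
    a,b=full(a),full(b); m=np.zeros(g.shape,np.uint8); cv2.line(m,tuple(a.round().astype(int)),tuple(b.round().astype(int)),1,7)
    v,u=np.nonzero(m); w=np.clip(105-g[v,u],0,None)
    k=w>25; return np.c_[u,v][k], w[k]
def fit(P):
    c=P.mean(0); d=np.linalg.svd(P-c)[2][0]; return c,d
def rod(a,b,h):
    uv,w=bar(a,b); P=ray(z,uv,h)[:,:2]; c,d=fit(P); d*=np.sign(d[0]); return c,d
L=rod((80,150),(126,410),.082); Rr=rod((437,75),(490,340),.082)
for n,(c,d) in dict(L=L,R=Rr).items(): print(n,c,np.degrees(np.arctan2(d[1],d[0])))
# centre line: darkest pixel per column, clear stretches
uv=[]
for x0,y0,x1,y1 in [(112,280,195,264),(345,233,440,215)]:
    a,b=full((x0,y0)),full((x1,y1))
    for u in range(int(a[0])+1,int(b[0])):
        v=a[1]+(u-a[0])*(b[1]-a[1])/(b[0]-a[0]); vv=np.arange(int(round(v))-2,int(round(v))+3)
        w=np.clip(np.median(g[vv[0]-1:vv[-1]+2,u])-g[vv,u],0,None); 
        if w.sum()>5: uv.append((u,(w*vv).sum()/w.sum()))
c,d=fit(ray(z,uv,.066)[:,:2]); d*=np.sign(d[1]); phi=np.arctan2(-d[0],d[1]); print("line",c,np.degrees(phi))
B=ray(z,full([(72,116),(132,439),(430,47),(498,365)]),.093)[:,:2]
print("blocks",B, [np.degrees(np.arctan2(*(B[i]-B[j])[::-1])) for i,j in((0,1),(2,3))])
angs=[np.arctan2(x[1][1],x[1][0]) for x in(L,Rr)]+[phi]; f=np.mean(angs)
ex,ey=np.array([np.cos(f),np.sin(f)]),np.array([-np.sin(f),np.cos(f)])
O=ex*(c@ex)+ey*(L[0]@ey-.123); print("f",f,"O",O,"clamp y",(Rr[0]-O)@ey, "blocks",[( round((b-O)@ex,4),round((b-O)@ey,4)) for b in B])
# key blob
k=full((421,452)).round().astype(int); s=np.s_[k[1]-7:k[1]+8,k[0]-7:k[0]+8]
m=(g[s]<150).astype(np.uint8); n,l,st,ce=cv2.connectedComponentsWithStats(m); i=l[7,7]; kc=ce[i]+k-7
D=np.array([[.5798,.0824]])
K=ray(z,kc,.053)[0,:2]; print("key",K,st[i],(K-O)@ex,(K-O)@ey)
D=ray(z,(237.26,192.39),.097)[0,:2]; print("dish shaker",(D-O)@ex,(D-O)@ey)
print("target",O+.07*ey, "stop", O+.115*ey)
s=bot.observe(); R=Ro.from_rotvec(s["ee_rot"]).as_matrix(); print(R.round(3))
np.savez("frame",f=f,O=O,K=K,D=D)
E
```

```text
L [0.59187847 0.19881472] 11.056072928555372
R [ 0.64000127 -0.05142051] 10.996362172599722
line [0.61474443 0.07453421] 11.082664527581786
blocks [[ 0.70244167  0.21855199]
 [ 0.48087819  0.17614376]
 [ 0.74994858 -0.02891842]
 [ 0.52846579 -0.07170233]] [np.float64(10.835610583791038), np.float64(10.933184879792675)]
f 0.19277219549926974 O [0.61410088 0.07783111] clamp y -0.13181948884692052 blocks [(np.float64(0.1137), np.float64(0.1212)), (np.float64(-0.1119), np.float64(0.122)), (np.float64(0.1129), np.float64(-0.1308)), (np.float64(-0.1127), np.float64(-0.1304))]
key [ 0.46937055 -0.02129729] [ 3  2  9 10 73] -0.16104054308691113 -0.06956473425351412
dish shaker -0.032774622816956846 0.011086963956303866
target [0.60069025 0.1465345 ] stop [0.59206913 0.19070096]
[[-0.945  0.328 -0.001]
 [ 0.328  0.945 -0.001]
 [ 0.    -0.001 -1.   ]]
```

```bash
cat > plan.py <<'E'
# usage: plan.py sx sy z(mm, shaker) yaw_of_tool_y_in_shaker(deg): prints shift and turn in the moves' units from the current pose
import sys; from look import *
F=np.load("frame.npz"); f=float(F["f"]); O=F["O"]; ex=np.array([np.cos(f),np.sin(f)]); ey=np.array([-ex[1],ex[0]])
s=bot.observe(); R=Ro.from_rotvec(s["ee_rot"]); p=s["tcp_pos"]; q=p[:2]-O
print("t",round(s["time_s"],2),"tool mm",(1e3*q@ex).round(1),(1e3*q@ey).round(1),(1e3*p[2]).round(1),"force",np.round([s["force"][:2]@ex,s["force"][:2]@ey,s["force"][2]],1),"q",np.round(s["q"],2))
if len(sys.argv)>4:
    a,b,h,w=map(float,sys.argv[1:5]); T=np.r_[O+a/1e3*ex+b/1e3*ey,h/1e3]; w=np.radians(w)+f
    y=np.array([np.cos(w),np.sin(w),0]); zt=np.array([0,0,-1.]); M=Ro.from_matrix(np.c_[np.cross(y,zt),y,zt])
    print("shift",(R.inv().apply(T-p)/.3).round(4),"turn",((R.inv()*M).as_rotvec()/(np.pi/2)).round(3))
E
python3 -m pendant '[50,-0.87,-0.52,0,0,0,0.49, 50,-0.87,-0.52,0,0,0,0.49, 50,-0.87,-0.52,0,0,0,0.49, 50,-0.87,-0.52,0,0,0,0.49, 50,-0.87,-0.52,0,0,0,0.49, 50,-0.87,-0.52,0,0,0,0.49, 50,-0.87,-0.52,0,0,0,0.49, 50,-0.87,-0.52,0,0,0,0.49]'
python3 plan.py -60 -38 150 -29
```

```text
time_s: 0.9
tcp_pos: [0.3678, 0.2625, 0.2385]
ee_rot: [-1.649, -2.673, 0.001]
force: [0.1, -0.1, 0.9]
gripper_width: 0.0499
gripper_force: 0.0
t 0.9 tool mm -206.3 228.4 238.5 force [ 0.1 -0.1  0.9] q [ 0.36  0.15  1.7   0.    1.29 -0.11]
shift [-0.9865  0.2312  0.2945] turn [-0.    -0.     0.496]
```

```bash
python3 -m pendant '[50,-0.986,0.231,0.29,0,0,0.496, 50,-0.986,0.231,0.29,0,0,0.496, 50,-0.986,0.231,0.29,0,0,0.496, 50,-0.986,0.231,0.29,0,0,0.496, 50,-0.986,0.231,0.29,0,0,0.496, 50,-0.986,0.231,0.29,0,0,0.496, 50,-0.986,0.231,0.29,0,0,0.496, 50,-0.986,0.231,0.29,0,0,0.496]'
python3 plan.py -60 -38 73 -29
```

```text
time_s: 1.7
tcp_pos: [0.5627, 0.0307, 0.1507]
ee_rot: [-2.538, -1.849, 0.002]
force: [-0.1, 0.4, 0.3]
gripper_width: 0.0498
gripper_force: 0.0
t 1.7 tool mm -59.5 -36.4 150.7 force [-0.   0.4  0.3] q [-0.15  0.48  1.5   0.    1.17  0.16]
shift [-0.0054  0.0015  0.2589] turn [-0.001  0.     0.001]
```

```bash
python3 -m pendant '[50,-0.005,0.0015,0.13,0,0,0, 50,-0.005,0.0015,0.2,0,0,0, 50,-0.005,0.0015,0.259,0,0,0, 50,-0.005,0.0015,0.259,0,0,0]'
python3 -m pendant '[50,0.02,0,0,0,0,0, 50,0.04,0,0,0,0,0, 50,0.06,0,0,0,0,0, 50,0.08,0,0,0,0,0, 50,0.1,0,0,0,0,0, 50,0.12,0,0,0,0,0, 50,0.12,0,0,0,0,0]'
cat > dish.py <<'E'
import sys; from look import *
p,d,c=snap("top",sys.argv[1]); z=np.load(sys.argv[1][:-4]+".npz"); F=np.load("frame.npz"); f=float(F["f"]);O=F["O"]
W=pts(z); m=((p.min(2)>170)&(W[...,2]>.085)&(W[...,2]<.11)).astype(np.uint8)
n,l,s,ce=cv2.connectedComponentsWithStats(m); ex=np.array([np.cos(f),np.sin(f)]); ey=np.array([-ex[1],ex[0]])
for i in range(1,n):
    if s[i,4]>60:
        q=ray(z,cv2.minEnclosingCircle(np.argwhere(l==i)[:,::-1].astype(np.float32))[0],.097)[0,:2]-O; r=ray(z,ce[i],.097)[0,:2]-O
        print(s[i],"circle",(1e3*q@ex).round(1),(1e3*q@ey).round(1),"centroid",(1e3*r@ex).round(1),(1e3*r@ey).round(1))
cv2.imwrite(sys.argv[1],cv2.resize(p[120:265,170:345,::-1],None,fx=4,fy=4,interpolation=cv2.INTER_CUBIC))
E
python3 dish.py pics/d1.png; python3 plan.py
```

```text
time_s: 2.1
tcp_pos: [0.5607, 0.0313, 0.0728]
ee_rot: [-2.534, -1.852, 0.004]
force: [-0.7, 0.7, -0.5]
gripper_width: 0.0501
gripper_force: 0.0
time_s: 2.8
tcp_pos: [0.5738, 0.0637, 0.074]
ee_rot: [-2.539, -1.85, -0.0]
force: [-0.1, -0.3, -0.7]
gripper_width: 0.0497
gripper_force: 0.0
t 2.85 tool mm -42.5 -6.5 73.9 force [-0.2  0.7 -0.2] q [-0.09  0.6   1.52  0.    1.02  0.22]
```

View pics/d1.png

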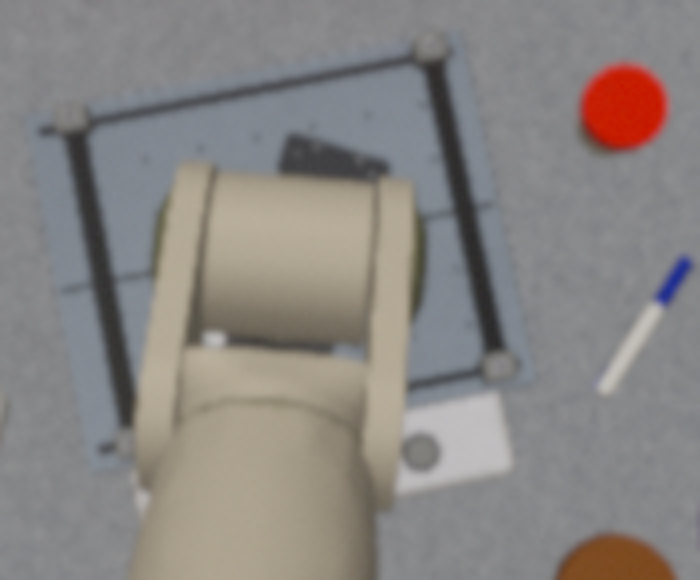

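The arm hides the dishes from the top camera. I'll finish this push and check with the wrist and scene cameras.

```bash
python3 -m pendant '[50,0.02,0,0,0,0,0, 50,0.04,0,0,0,0,0, 50,0.06,0,0,0,0,0, 50,0.08,0,0,0,0,0, 50,0.1,0,0,0,0,0, 50,0.11,0,0,0,0,0, 50,0.11,0,0,0,0,0]'
python3 plan.py
python3 - <<'E'
from look import *
a=snap("scene","pics/s2.png")[0]; b=snap("wrist","pics/w2.png")[0]
cv2.imwrite("pics/both2.png",cv2.resize(np.hstack([a,b])[:,:,::-1],(800,300),interpolation=cv2.INTER_AREA))
E
```

```text
time_s: 3.55
tcp_pos: [0.5839, 0.0948, 0.074]
ee_rot: [2.539, 1.85, 0.0]
force: [-0.3, -0.1, 0.4]
gripper_width: 0.05
gripper_force: 0.0
t 3.55 tool mm -26.4 22.4 74.0 force [-0.3 -0.1  0.4] q [-0.04  0.63  1.48  0.    1.04  0.27]
```

View pics/both2.png

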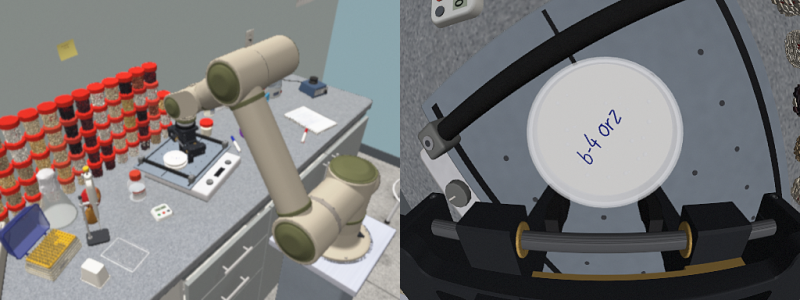

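The wrist view shows the dishes flat and cradled between both fingers, at about (605,130) in the montage. The centre line meets the fixed bar at about (555,40). Next I'll back off and square up for the straight push against the bar.

```bash
python3 -m pendant '[50,-0.06,0,0,0,0,0, 50,-0.11,0,0,0,0,0, 50,-0.11,0,0,0,0,0]'
python3 plan.py 0 -8 73.5 0
```

```text
time_s: 3.95
tcp_pos: [0.5733, 0.0613, 0.0741]
ee_rot: [-2.541, -1.847, 0.001]
force: [-0.4, -0.2, 0.8]
gripper_width: 0.0502
gripper_force: 0.0
t 3.95 tool mm -43.2 -8.4 74.1 force [-0.5 -0.1  0.8] q [-0.1   0.6   1.53 -0.    1.02  0.22]
shift [0.071  0.1252 0.0019] turn [-0.     0.    -0.323]
```

```bash
python3 -m pendant '[50,0.071,0.125,0,0,0,-0.323, 50,0.071,0.125,0,0,0,-0.323, 50,0.071,0.125,0,0,0,-0.323, 50,0.071,0.125,0,0,0,-0.323, 50,0.071,0.125,0,0,0,-0.323, 50,0.071,0.125,0,0,0,-0.323]'
python3 plan.py 0 24 73.5 0
cat > wr.py <<'E'
# white dish top rim and dark features from the fisheye wrist camera; prints dish centre in shaker mm
import sys; from look import *
c=bot.calibration("wrist"); p,d=bot.grab_frame("wrist"); K=c["camera_matrix"]; F=np.load("frame.npz"); f=float(F["f"]);O=F["O"]
ex=np.array([np.cos(f),np.sin(f)]); ey=np.array([-ex[1],ex[0]])
def cast(uv,h):
    uv=np.atleast_2d(np.asarray(uv,float)); x=(uv[:,0]-K[0,2])/K[0,0]; y=(uv[:,1]-K[1,2])/K[1,1]; r=np.hypot(x,y)+1e-9
    v=np.c_[np.sin(r)*x/r,-np.sin(r)*y/r,-np.cos(r)]; v=Ro.from_rotvec(c["rotation"]).apply(v)
    P=c["xyz"]+v*((h-c["xyz"][2])/v[:,2])[:,None]; q=P[:,:2]-O; return np.c_[q@ex,q@ey]*1e3
hsv=cv2.cvtColor(p,cv2.COLOR_RGB2HSV); m=((hsv[...,2]>165)&(hsv[...,1]<40)).astype(np.uint8)
n,l,s,ce=cv2.connectedComponentsWithStats(m); 
for i in 1+np.argsort(-s[1:,4])[:2]:
    k=max(cv2.findContours((l==i).astype(np.uint8),cv2.RETR_EXTERNAL,cv2.CHAIN_APPROX_NONE)[0],key=cv2.contourArea)[:,0]
    k=cv2.convexHull(k)[:,0]; q=cast(k,.097).astype(np.float32); (cx,cy),r=cv2.minEnclosingCircle(q); A=np.c_[2*q,np.ones(len(q))]; u=np.linalg.lstsq(A,(q**2).sum(1),rcond=None)[0]
    print(s[i],"enclosing",round(cx,1),round(cy,1),"r",round(r,1),"fit",u[:2].round(1),"r",np.sqrt(u[2]+u[:2]@u[:2]).round(1))
if len(sys.argv)>1: cv2.imwrite(sys.argv[1],p[:,:,::-1]); np.savez(sys.argv[1][:-4],p=p,d=d,K=K,xyz=c["xyz"],R=c["rotation"])
E
python3 wr.py
```

```text
time_s: 4.55
tcp_pos: [0.6159, 0.0719, 0.0741]
ee_rot: [1.996, 2.426, 0.0]
force: [0.8, 0.1, -0.2]
gripper_width: 0.0501
gripper_force: 0.0
t 4.55 tool mm 0.6 -6.2 74.1 force [ 0.8 -0.  -0.2] q [-0.07  0.68  1.38  0.    1.08 -0.27]
shift [ 0.1007 -0.002   0.0019] turn [ 0.    -0.     0.001]
[  150    21   207   204 32580] enclosing -2.9 64.0 r 44.4 fit [-3. 64.] r 44.3
[  14   42   69  237 4672] enclosing -116.6 48.3 r 67.4 fit [-44.9  55.3] r 91.4
```

```bash
python3 -m pendant '[50,0.03,-0.002,0,0,0,0, 50,0.055,-0.002,0,0,0,0, 50,0.07,-0.002,0,0,0,0, 50,0.08,-0.002,0,0,0,0, 50,0.088,-0.002,0,0,0,0, 50,0.094,-0.002,0,0,0,0, 50,0.098,-0.002,0,0,0,0, 50,0.098,-0.002,0,0,0,0]'
python3 wr.py pics/w3.png; python3 plan.py 0 25 74 0
```

```text
time_s: 5.4
tcp_pos: [0.6096, 0.1002, 0.074]
ee_rot: [1.994, 2.427, -0.001]
force: [-0.5, -1.9, 0.7]
gripper_width: 0.0498
gripper_force: 0.9
[  160    77   200   190 29462] enclosing -1.1 70.5 r 44.4 fit [-1.1 70.5] r 44.3
[  15   79   69  197 3646] enclosing -115.2 68.6 r 56.6 fit [-73.6  76.7] r 64.0
t 5.45 tool mm -0.2 22.8 74.1 force [-0.8 -2.  -0.1] q [-0.03  0.68  1.39 -0.    1.08 -0.22]
shift [0.0074 0.0005 0.0002] turn [-0.     0.     0.002]
```

View pics/w3.png

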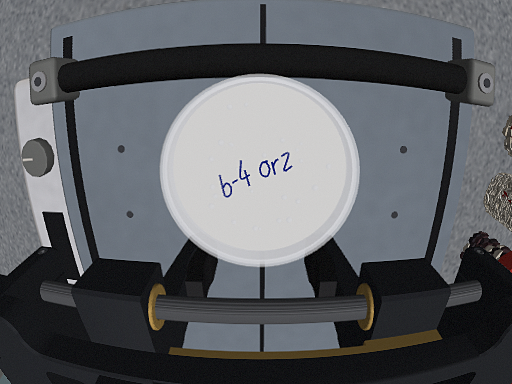

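The dishes touch the bar (about 2 N), with the dish centre near (260,170) and the line at about (263,20) and (262,330). I'll check the offset from the line exactly.

```bash
python3 - <<'E'
from look import *
z=np.load("pics/w3.npz"); g=z["p"].mean(2); K=z["K"]; F=np.load("frame.npz"); f=float(F["f"]);O=F["O"]
ex=np.array([np.cos(f),np.sin(f)]); ey=np.array([-ex[1],ex[0]])
for rows in (range(8,40),range(270,292),range(325,345)):
    uv=[]
    for v in rows:
        w=np.clip(np.median(g[v,240:285])-20-g[v,252:274],0,None)
        if w.sum()>20: uv.append((252+(w*np.arange(22)).sum()/w.sum(),v))
    uv=np.array(uv); 
    if not len(uv): continue
    x=(uv[:,0]-K[0,2])/K[0,0]; y=(uv[:,1]-K[1,2])/K[1,1]; r=np.hypot(x,y)+1e-9
    v=Ro.from_rotvec(z["R"]).apply(np.c_[np.sin(r)*x/r,-np.sin(r)*y/r,-np.cos(r)])
    P=z["xyz"]+v*((.066-z["xyz"][2])/v[:,2])[:,None]; q=P[:,:2]-O; print(len(uv),uv.mean(0),(q@ex).mean()*1e3,(q@ey).mean()*1e3)
E
```

```text
32 [262.51042605  23.5       ] 0.20858874360333757 143.34744052333127
22 [261.85494098 280.5       ] 0.5119399008691502 -5.325814878743305
20 [261.45840085 334.5       ] 0.5035717331548022 -55.27394979178941
```

```bash
python3 -m pendant '[50,-0.001,0.002,0,0,0,0, 50,-0.001,0.004,0,0,0,0, 50,-0.001,0.006,0,0,0,0, 50,-0.001,0.006,0,0,0,0]'
python3 wr.py; python3 plan.py
```

```text
time_s: 5.85
tcp_pos: [0.6115, 0.1002, 0.074]
ee_rot: [1.994, 2.427, -0.0]
force: [-0.7, -3.8, -1.1]
gripper_width: 0.0501
gripper_force: 1.9
[  158    76   200   190 29517] enclosing -0.1 70.5 r 44.4 fit [-0.1 70.5] r 44.3
[  14   79   68  199 3561] enclosing -115.2 67.4 r 57.4 fit [-74.7  75.3] r 63.8
t 5.9 tool mm 1.7 22.5 74.0 force [-1.8 -3.3  1.2] q [-0.03  0.68  1.38 -0.    1.08 -0.22]
```

The dishes are within about 0.5 mm of the line. Now I'll back off and go to the clamp bar.

```bash
python3 -m pendant '[50,-0.03,0,0,0,0,0, 50,-0.08,0,0,0,0,0, 50,-0.15,0,0,0,0,0, 50,-0.25,0,-0.15,0,0,0, 50,-0.35,0,-0.22,0,0,0, 50,-0.45,0,-0.22,0,0,0, 50,-0.615,0,-0.22,0,0,0, 50,-0.615,0,-0.22,0,0,0]'
python3 plan.py 0 -162 74 0; python3 wr.py pics/w4.png
```

```text
time_s: 6.7
tcp_pos: [0.6476, -0.0866, 0.1398]
ee_rot: [2.0, 2.421, -0.0]
force: [-0.0, 0.6, 0.4]
gripper_width: 0.0501
gripper_force: 0.0
t 6.7 tool mm 1.4 -167.8 139.8 force [0.1 0.6 0.4] q [-0.31  0.68  1.2  -0.    1.27 -0.5 ]
shift [ 0.0197 -0.0048  0.2194] turn [ 0.     0.001 -0.002]
[ 262    0  125  153 9675] enclosing 44.2 -72.2 r 64.5 fit [ 30.5 -79.1] r 56.7
[  56    0   48  160 4551] enclosing -132.1 -61.1 r 62.1 fit [-122.5  -63.8] r 56.2
```

View pics/w4.png

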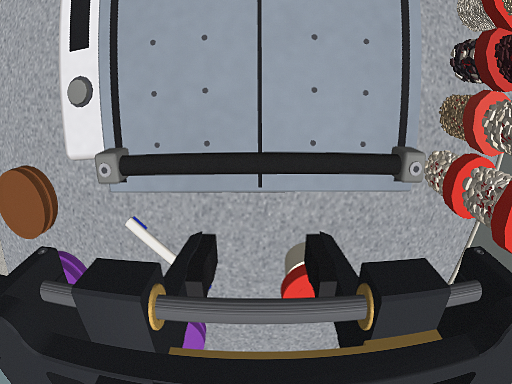

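The clamp bar spans (120,165) to (400,165). The flour cup's red lid shows at about (300,285) near the right finger, so I'll check clearance before lowering.

```bash
python3 - <<'E'
from look import *
z=np.load("pics/top0.npz"); F=np.load("frame.npz"); f=float(F["f"]);O=F["O"]
ex=np.array([np.cos(f),np.sin(f)]); ey=np.array([-ex[1],ex[0]])
for n,a,h in (("cup",(623,107),.073),("pen back",(685,262),.014)):
    q=ray(z,(np.array(a)+.5)/4-.5+[170,120],h)[0,:2]-O; print(n,q@ex,q@ey)
E
```

```text
cup 0.048740882537216 -0.2588041150042107
pen back -0.06373410636710211 -0.29393811708459766
```

```bash
python3 -m pendant '[50,0,-0.005,0.12,0,0,0, 50,0,-0.005,0.218,0,0,0, 50,0,-0.005,0.218,0,0,0, 50,0.04,-0.005,0.218,0,0,0, 50,0.07,-0.005,0.218,0,0,0, 50,0.09,-0.005,0.218,0,0,0, 50,0.12,-0.005,0.218,0,0,0, 50,0.15,-0.005,0.218,0,0,0]'
python3 plan.py 0 -14 74 0
```

```text
time_s: 7.55
tcp_pos: [0.6375, -0.036, 0.0758]
ee_rot: [1.993, 2.426, 0.002]
force: [1.5, -3.1, 2.4]
gripper_width: 0.0499
gripper_force: 1.4
t 7.55 tool mm 1.2 -116.2 75.8 force [ 0.9 -3.3  2.4] q [-0.24  0.71  1.31 -0.    1.11 -0.44]
shift [ 0.3408 -0.003   0.0056] turn [0.001 0.001 0.002]
```

```bash
python3 -m pendant '[50,0.04,-0.003,0,0,0,0, 50,0.08,-0.003,0,0,0,0, 50,0.12,-0.003,0,0,0,0, 50,0.16,-0.003,0,0,0,0, 50,0.2,-0.003,0,0,0,0, 50,0.24,-0.003,0,0,0,0, 50,0.28,-0.003,0,0,0,0, 50,0.31,-0.003,0,0,0,0]'
python3 plan.py 0 0 74 0; python3 wr.py
```

```text
time_s: 8.35
tcp_pos: [0.6178, 0.0556, 0.0746]
ee_rot: [-1.993, -2.428, -0.0]
force: [1.3, -3.0, 0.9]
gripper_width: 0.05
gripper_force: 1.4
t 8.35 tool mm -0.6 -22.5 74.6 force [ 0.7 -3.2  0.9] q [-0.1   0.68  1.38  0.    1.09 -0.29]
shift [0.0751 0.0022 0.002 ] turn [-0.    -0.     0.002]
[  157     0   212   178 30862] enclosing -0.1 70.0 r 44.6 fit [-0.1 70. ] r 44.5
[  14   20   70  253 5289] enclosing -114.9 40.0 r 71.4 fit [-57.9  45.5] r 85.1
```

```bash
python3 -m pendant '[50,0.02,0.002,0,0,0,0, 50,0.035,0.002,0,0,0,0, 50,0.045,0.002,0,0,0,0, 50,0.055,0.002,0,0,0,0, 50,0.06,0.002,0,0,0,0, 50,0.065,0.002,0,0,0,0, 50,0.07,0.002,0,0,0,0]'
python3 plan.py; python3 wr.py
```

```text
time_s: 9.1
tcp_pos: [0.6145, 0.0751, 0.0744]
ee_rot: [-1.994, -2.427, 0.0]
force: [-0.1, -1.7, -1.6]
gripper_width: 0.0499
gripper_force: 1.3
t 9.1 tool mm -0.2 -2.7 74.4 force [-0.5 -1.7 -1.6] q [-0.07  0.68  1.38 -0.    1.08 -0.26]
[  158    15   208   204 32817] enclosing -0.1 70.1 r 44.5 fit [-0.1 70.2] r 44.4
[  14   45   51  202 4157] enclosing -122.3 60.5 r 56.2 fit [-114.9   64.1] r 41.6
```

```bash
python3 -m pendant '[50,0.003,0,0,0,0,0, 50,0.006,0,0,0,0,0, 50,0.006,0,0,0,0,0]'
python3 plan.py; python3 wr.py pics/w5.png
```

```text
time_s: 9.45
tcp_pos: [0.6143, 0.0766, 0.0745]
ee_rot: [1.994, 2.427, -0.001]
force: [-0.0, -4.8, -1.3]
gripper_width: 0.05
gripper_force: 2.2
t 9.45 tool mm -0.1 -1.2 74.5 force [-1.  -4.7 -1.3] q [-0.06  0.68  1.38 -0.    1.08 -0.26]
[  158    18   208   204 32651] enclosing -0.1 70.3 r 44.5 fit [-0.1 70.3] r 44.4
[  14   47   51  200 4106] enclosing -122.3 61.5 r 55.7 fit [-117.7   64.8] r 41.9
```

View pics/w5.png

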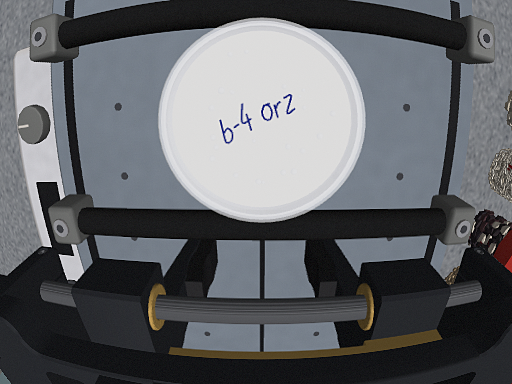

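The clamp bar looks touching at (262,220). I'll push until the force rises well above the 2.5 N sliding friction.

```bash
python3 -m pendant '[50,0.003,0,0,0,0,0, 50,0.006,0,0,0,0,0, 50,0.006,0,0,0,0,0]'
python3 plan.py; python3 wr.py
```

```text
time_s: 9.8
tcp_pos: [0.6142, 0.0771, 0.0746]
ee_rot: [1.993, 2.426, -0.003]
force: [0.4, -11.3, -3.0]
gripper_width: 0.0496
gripper_force: 5.7
t 9.8 tool mm -0.1 -0.8 74.6 force [ -1.8 -11.2  -3. ] q [-0.06  0.68  1.38 -0.    1.08 -0.26]
[  158    19   208   204 32672] enclosing -0.1 70.5 r 44.5 fit [-0.1 70.5] r 44.4
[  14   48   51  199 4071] enclosing -122.9 61.9 r 55.5 fit [-120.6   64.5] r 43.4
```

The bar is stopped at 11 N, so it is snug. Now back off, raise, close the fingers and move over the key.

```bash
python3 -m pendant '[50,-0.02,0,0,0,0,0, 50,-0.08,0,0,0,0,0, 50,-0.12,0,0,0,0,0, 50,-0.12,0,-0.13,0,0,0, 0,-0.2,-0.2,-0.25,0,0,0, 0,-0.23,-0.35,-0.25,0,0,0, 0,-0.23,-0.5,-0.25,0,0,0, 0,-0.23,-0.5,-0.25,0,0,0]'
python3 plan.py -161 -69.6 70 0; python3 wr.py pics/w6.png
```

```text
time_s: 10.65
tcp_pos: [0.4766, -0.0192, 0.1499]
ee_rot: [-1.995, -2.425, 0.001]
force: [1.5, -0.2, 0.5]
gripper_width: 0.0202
gripper_force: 0.0
t 10.65 tool mm -153.5 -68.9 149.9 force [ 1.5 -0.4  0.5] q [-0.29  0.3   1.76  0.    1.08 -0.48]
shift [-0.0025 -0.0245  0.2662] turn [-0.001 -0.001  0.001]
[  222     0    71   252 12800] enclosing -156.8 -10.1 r 92.7 fit [-158.4   -7.9] r 69.7
[ 403    0   98   97 7094] enclosing -5.1 67.9 r 49.4 fit [-5.3 69.8] r 47.9
```

View pics/w6.png

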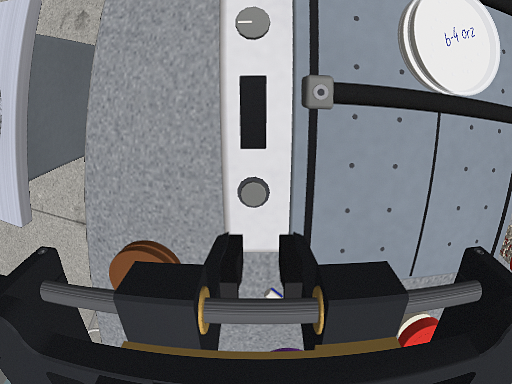

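The key is at (253,192) and the dial at (253,22). I'll confirm the key position by ray and close the fingers.

```bash
python3 - <<'E'
from look import *
z=np.load("pics/w6.npz"); K=z["K"]; F=np.load("frame.npz"); f=float(F["f"]);O=F["O"]
ex=np.array([np.cos(f),np.sin(f)]); ey=np.array([-ex[1],ex[0]])
uv=np.array([[253,191.],[238,191],[268,191]]); x=(uv[:,0]-K[0,2])/K[0,0]; y=(uv[:,1]-K[1,2])/K[1,1]; r=np.hypot(x,y)
v=Ro.from_rotvec(z["R"]).apply(np.c_[np.sin(r)*x/r,-np.sin(r)*y/r,-np.cos(r)])
P=z["xyz"]+v*((.053-z["xyz"][2])/v[:,2])[:,None]; q=P[:,:2]-O; print(np.c_[q@ex,q@ey]*1e3)
E
python3 -m pendant '[0,-0.0025,-0.024,0.15,0,0,0, 0,-0.0025,-0.024,0.2,0,0,0, 0,-0.0025,-0.024,0.26,0,0,0, 0,-0.0025,-0.024,0.26,0,0,0, 0,-0.0025,-0.024,0.26,0,0,0]'
python3 plan.py -161 -69.6 54 0
```

```text
[[-160.46715489  -67.68412667]
 [-173.42311306  -67.70850491]
 [-147.5468966   -67.66068375]]
time_s: 11.2
tcp_pos: [0.474, -0.0206, 0.072]
ee_rot: [1.994, 2.427, 0.001]
force: [-0.4, -0.2, -0.1]
gripper_width: 0.0007
gripper_force: 0.0
t 11.2 tool mm -156.4 -69.8 72.0 force [-0.4 -0.1 -0.1] q [-0.29  0.42  1.84  0.    0.88 -0.49]
shift [ 0.0006 -0.0154  0.0601] turn [0.    0.    0.002]
```

```bash
python3 -m pendant '[0,0.004,-0.015,0.03,0,0,0, 0,0.004,-0.015,0.05,0,0,0, 0,0.004,-0.015,0.06,0,0,0, 0,0.004,-0.015,0.068,0,0,0, 0,0.004,-0.015,0.074,0,0,0, 0,0.004,-0.015,0.08,0,0,0, 0,0.004,-0.015,0.083,0,0,0, 0,0.004,-0.015,0.083,0,0,0]'
python3 plan.py
```

```text
time_s: 12.0
tcp_pos: [0.4686, -0.02, 0.0489]
ee_rot: [1.993, 2.428, -0.001]
force: [-14.2, 2.3, 32.6]
gripper_width: -0.0
gripper_force: 16.4
t 12.0 tool mm -161.6 -68.1 48.9 force [-13.5   5.   32.6] q [-0.29  0.45  1.87 -0.    0.82 -0.49]
```

The key is bottomed, with the tip at 48.9 mm and 33 N. Now release and lift clear.

```bash
python3 -m pendant '[0,0,0,-0.02,0,0,0, 0,0,0,-0.06,0,0,0, 0,0,0,-0.2,0,0,0, 0,0,0,-0.36,0,0,0, 0,0,-0.2,-0.45,0,0,0, 0,0,-0.4,-0.5,0,0,0, 0,0,-0.4,-0.5,0,0,0]'
python3 plan.py; python3 dish.py pics/d7.png
```

```text
time_s: 12.7
tcp_pos: [0.3489, -0.0433, 0.1979]
ee_rot: [1.993, 2.426, 0.0]
force: [0.6, 0.4, 1.0]
gripper_width: 0.001
gripper_force: 0.0
t 12.7 tool mm -283.5 -68.1 197.9 force [0.7 0.3 1. ] q [-0.46 -0.04  2.02 -0.    1.16 -0.66]
[198 169  32  33 834] circle -1.1 70.5 centroid -0.7 70.4
```

View pics/d7.png

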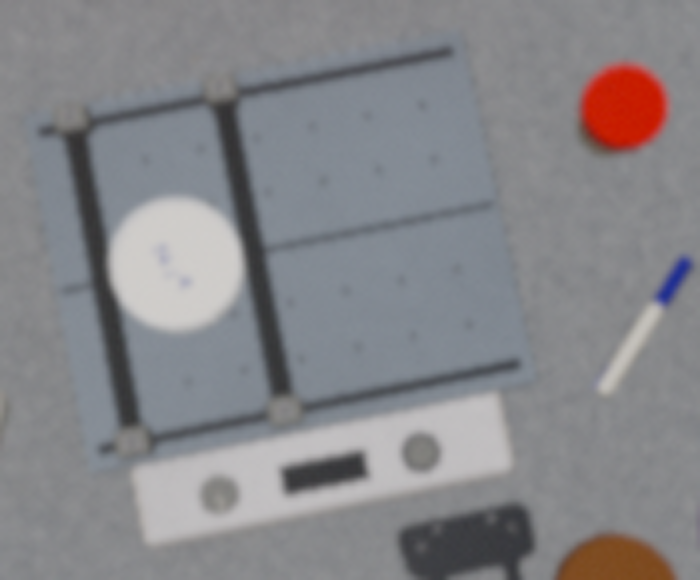

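The dishes at (176,263) are held between the two bars on the line. The cup and pen haven't moved and the key is released, so I'm handing in.

```bash
python3 -c "
from bench import bot; print(bot.sign_off())"
```

```text
the job is handed in; nothing more can be done
None
```

The job is handed in: the dishes rest against the fixed bar within about 1 mm of the line, the clamp bar is snug against them, and the start key was then pressed fully down and released, all in about 13 s of the 54 s allowed.

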